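Draw the drill core from the marble block

TASK

Using the pull hook, catch the orange loop of the drill core deep in one of the two marble blocks and draw that core out; do not touch the cores with the fingers. Set the core down gently in the green tray, standing upright, take the hook out of the loop, and hang the hook back in its rest where it was. Leave the core with the blue loop where it is, its glue is still setting.

Things in the scene. Friction and masses are not known exactly. Their poses are not given: they have to be found in the camera images.
- pull_hook: Pull hook. Dark wooden bar 150 long, 22 x 22 mm, lying level; a 6 mm steel rod runs down from its middle, then an arm and upturned tip. Origin: bar's centre; y along bar, z up, x the way the arm points. Arm's centre line at z -128 from x 0 to 22 (lowest point z -131); the tip rises at x 22, its end at z -113. At start its bar lies in the rest, origin 161 above the table. 0.12 kg.
- hook_rest: Fixed plywood rest that holds the hook's bar, the hook hanging free between its two posts. Origin: centre of its underside; y along the bar. Posts at y +58 and -58, 16 thick, tops 150 mm up: 100 mm of bar between them is free to grasp. 12 mm lips on each post leave a notch 40 mm wide, open above, for the 22 mm bar.
- core_orange: White marble drill core, 80 mm across, 30 high, about 0.4 kg, standing loose in a bore. Origin: centre of its underside, z up. On its top, on an orange strip, a stiff orange loop of 5 mm rod in its y-z plane, so one hooks through along x: uprights at y +22 and -22 to z 56, then a gable to z 70 at y 0 (centre lines). Opening under the loop: 39 wide, z 30 to 67 at the middle.
- core_blue: Like the other core, but with a blue loop; leave it. Each core starts within 3 mm of the middle of a round bore, 92 mm across and 118 deep, in its own fixed white marble block, 136 mm square and 130 high (bore floor 12 mm above the table, loop's peak 46 mm below the mouth). The two blocks are alike and stand side by side; which holds which core varies.
- tray: Fixed green open tray, 170 mm square, 40 high, walls and floor 5 mm thick. Origin: centre of its underside; z up, x and y along its sides.
Not all that is in view belongs to the job. There is more than one size of the pull_hook; the one meant has the size given above. Of the things shaped like the tray, the green one is meant.

How it is judged:
On the way, in this order (a step that is already met when the one before it is completed fails the run):
1. the core with the orange loop hangs on the hook, drawn clear out of the bore (height (world z) of core_orange above 0.13 m and contact force between core_orange and pull_hook above 0.5 N), for 0.1 s.
2. the core stands upright in the tray (z of core_orange in the frame of tray below 0.012 m and horizontal distance between core_orange and tray below 0.06 m and angle between core_orange's own z axis and vertical below 0.17 rad), for 0.2 s.
At the end, for the whole second after the job is handed in: Orange-loop core on the tray floor (within 7 mm), within 60 mm of its middle, upright within 10 degrees, at rest; pull hook out of the loop, at rest within 25 mm of its start and upright within 10 degrees; blue-loop core within 10 mm of its start (all of step 2 and linear speed of each of core_orange, pull_hook below 0.02 m/s and distance of pull_hook from where it was at the start of the episode below 0.025 m and angle between pull_hook's own z axis and vertical below 0.17 rad and contact force between pull_hook and core_orange below 0.05 N and distance of core_blue from where it was at the start of the episode below 0.01 m); the robot touches nothing.
It fails at once if the fingers touch one of the cores (contact force between the fingers and core_orange above 0.5 N or contact force between the fingers and core_blue above 0.5 N).
It fails at once if the core with the blue loop is moved by more than 10 mm (distance of core_blue from where it was at the start of the episode above 0.01 m).
It fails at once if the core falls into the tray: it moves at more than 0.6 m/s there (a free drop of about 20 mm), off the hook (contact force between core_orange and pull_hook below 0.05 N and linear speed of core_orange above 0.6 m/s and horizontal distance between core_orange and tray below 0.13 m and height (world z) of core_orange below 0.12 m).
It also fails if it takes over 70 s, if anything falls off the work surface, if the arm or the gripper's body presses on something with over 40 N, if the wrist force passes 120 N, or if a joint passes its speed limit or range.

ROBOT

A 7-joint arm with a two-finger parallel gripper is mounted at the origin on the work surface. World frame = base frame: x ahead of the robot, y to its left, z up, the work surface at z = 0. Lengths are in m, angles in rad, forces in N, time in s.
With the tool pointing down it reaches from about 0.4 to 0.85 m from the base axis. Payload 10.4 kg.
Tool frame: the origin (TCP) lies between the finger pads; the fingertips stand 17 mm ahead of it and the grasp point (between the pads) lies 2 mm behind it; z points along the fingers, y is the line along which they close (so a half turn about z gives the same grasp; the last joint's range is limited). The gripper opens to 85 mm and grips with 20 to 120 N. Pads are 22 mm wide; open, the fingers measure 114 mm over their backs; the gripper's body (76 mm by 85 mm) begins 54 mm behind the grasp point. The pads swing forward as they close: fully open they stand 13 mm farther back than shut.
Start: joints at [-1.213, 0.332, -0.065, 1.46, 0.022, 1.35, -0.088], TCP at [0.232, 0.58, 0.248] pointing down, gripper open.
Joint ranges: [-2.6, 2.6], [-0.5, 2.12], [-1.47, 1.34], [0.16, 2.42], [-1.27, 4.41], [0.06, 2.06], [-2.6, 2.6]. Speed limits (rad/s): [2.22, 2.22, 2.79, 2.79, 3.14, 3.14, 3.14].

INTERFACE

Orientations are given as a unit quaternion [x, y, z, w].
In Python, from workcell import readout, imaging, manip gives the robot as it stands. The module is installed in compiled form; this text tells all that it offers.
- The arm moves only by the shell command python3 -m crank 'ROWS' [OPENING] [FORCE]. ROWS is JSON, a list of rows, each a list of 4 numbers: the shift along the tool's x, y, z as a fraction of full scale, then the turn about the tool's z as a fraction of full scale. In form: [[x, y, z, yaw], ...]. A call has 1 to 5 rows; each row is the pose to reach, as a shift and turn from the pose commanded when the call began, along the tool's axes at that moment; what a row does not reach only later rows make up. Full scale, the value 1, is 400 mm for a shift and 60 degrees for a turn. A row lasts 1/12 s, in which the tool goes at most 41.7 mm and 7.16 degrees, less where a joint would pass 70% of its speed; a pose out of reach is approached as far as the arm can. A call with a number of a shift or a turn outside -1 to 1 is refused whole. A call with a gripper value outside its range is refused whole. OPENING is the gripper command: -1 is shut, 1 is fully open, values between are in proportion, set as the call begins (- or left out, the last holds). The fingers move at their own pace and stop on an object; FORCE is the grip in N (left out, the last holds). Time passes only in rows, so rows that repeat a pose let the fingers close. It gives the time, the measured TCP pose, the force, the opening and the grip force at its end, in the units of the state.
- readout.get_obs(): the state, without advancing time (a new reading comes with each control period).
- imaging.camera(name): name is "scene" or "top" or "wrist"; returns a dict with "color" (480x640x3 uint8, red, green, blue), "fx", "fy", "cx", "cy" (pixels), "rvec" (rotation vector, rad) and "tvec" (3), from world to camera coordinates, as OpenCV has them. Camera axes: x right, y down, z forward; pixel columns grow to the right and rows downward; lengths in m; the calibration is good to about 2 mm. A picture is of the moment at which its call begins. There is no depth.
- manip.hand_in(): hands the job in; it is judged then, once.
The state is a dict: "clock": time; "joint_pos": joint angles; "joint_velocities": joint speeds; "tau": joint torques, N m; "position": TCP position; "ee_rot": TCP orientation; "ft_force": force on the tool from outside, world axes, zero at the start; "torque": the same for the moment, N m; "grip_width": opening from 0.0 (shut) to 1.0 (fully open); "grasp_force": force on a finger pad.
Only numpy, scipy, OpenCV 4.12 (cv2) and the standard library are available. Lean on these libraries where they do the work, as an engineer would, in place of code of your own. Each camera call takes 0.05 s, during which the arm holds its last target. There are 200 camera calls.

## Working session

There is one attempt and no reset: what is moved stays moved. The work goes in short steps, Python scripts to look and compute and a shell command to move; the robot and the scene stay as the last step left them, time stands still between calls to the robot, and variables do not carry over. Pictures are saved under pics/ and viewed, at most 10 in all, crops included, and the job is handed in when it is done.

```bash
mkdir -p pics; cat > h.py <<'E'
import numpy as np, cv2
from scipy.spatial.transform import Rotation as R
from workcell import readout, imaging, manip
def cam(n):
    c=imaging.camera(n); c['R']=cv2.Rodrigues(np.array(c['rvec'],float))[0]; c['t']=np.array(c['tvec'],float).ravel(); return c
def ray(c,u,v):
    d=np.array([(u-c['cx'])/c['fx'],(v-c['cy'])/c['fy'],1.]); return -c['R'].T@c['t'], c['R'].T@d
def onz(c,u,v,z):
    o,d=ray(c,u,v); return o+d*(z-o[2])/d[2]
def proj(c,p):
    q=c['R']@np.array(p)+c['t']; return np.array([c['fx']*q[0]/q[2]+c['cx'],c['fy']*q[1]/q[2]+c['cy']])
def tri(c1,p1,c2,p2):
    o1,d1=ray(c1,*p1);o2,d2=ray(c2,*p2)
    s=np.linalg.lstsq(np.c_[d1,-d2],o2-o1,rcond=None)[0]
    a,b=o1+d1*s[0],o2+d2*s[1]; return (a+b)/2,np.linalg.norm(a-b)
def save(c,n): cv2.imwrite('pics/'+n,cv2.cvtColor(c['color'],cv2.COLOR_RGB2BGR))
def toolmove(target, o=None):
    "world shift -> tool-frame fraction"
    o=o or readout.get_obs(); r=R.from_quat(o['ee_rot']); return r.inv().apply(np.array(target)-o['position'])/0.4
E
python3 - <<'E'
from h import *
for n in('scene','top','wrist'):
    c=cam(n); save(c,n+'0.png'); print(n,c['fx'],c['cx'],c['cy'],(-c['R'].T@c['t']).round(3))
o=readout.get_obs(); print(o['clock'],o['position'],R.from_quat(o['ee_rot']).as_matrix().round(3),o['ft_force'],o['grip_width'])
E
```

```text
scene 433.36283434674084 317.671385824574 236.11864704619248 [0.959 0.917 0.806]
top 549.2062780125173 323.9028528559703 239.64994328904086 [0.203 0.133 1.587]
wrist 413.9171039594159 318.69125150959076 239.15313204361982 [0.171 0.605 0.372]
0.15 [0.23216706 0.57999062 0.24770495] [[-0.928  0.372 -0.   ]
 [ 0.372  0.928 -0.001]
 [-0.    -0.001 -1.   ]] [ 0.00477672 -0.2229483  -0.00067618] 0.9963652600876454
```

View pics/scene0.png

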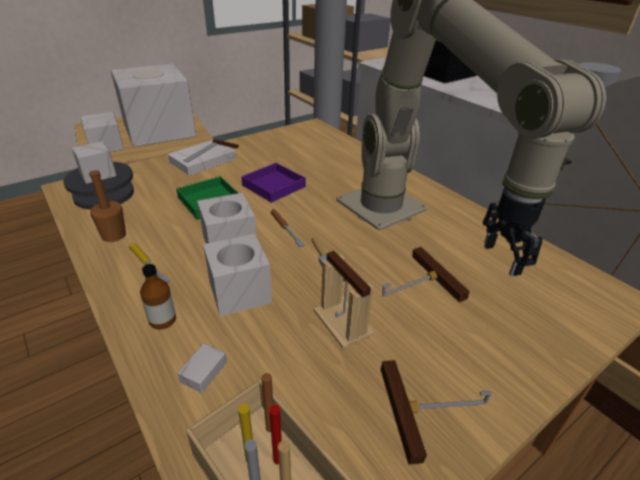

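View pics/top0.png

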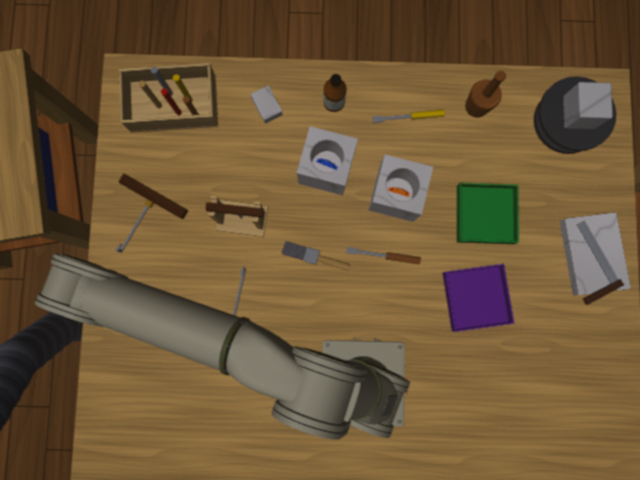

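The scene shows the hook candidates: one in the rest (scene 348,272 / top 235,209), one lying at scene (403,410) / top (152,195), and one lying at scene (440,273). The one in the rest fits, because its bar is held in the posts as described. The top view has the orange core at (399,190), the blue core at (327,163), the green tray at (488,213) and a purple decoy tray at (478,297).

```bash
cat > m.py <<'E'
from h import *
t=cam('top'); s=cam('scene')
def mask(c,lo,hi,box):
    h=cv2.cvtColor(c['color'],cv2.COLOR_RGB2HSV); m=cv2.inRange(h,lo,hi); z=np.zeros_like(m); x0,y0,x1,y1=box; z[y0:y1,x0:x1]=m[y0:y1,x0:x1]; return z
def big(m):
    cs=cv2.findContours(m,cv2.RETR_EXTERNAL,cv2.CHAIN_APPROX_NONE)[0]; return max(cs,key=cv2.contourArea)
g=cv2.minAreaRect(big(mask(t,(50,80,30),(75,255,255),(430,160,540,260)))); print('tray',g)
P=np.array([onz(t,*p,0.04) for p in cv2.boxPoints(g)]);print(P.round(3),P.mean(0).round(4), np.linalg.norm(P[1]-P[0]),np.linalg.norm(P[2]-P[1]))
for nm,lo,hi,box in(('orange',(5,150,100),(16,255,255),(375,160,430,215)),('blue',(105,120,60),(125,255,255),(300,130,355,190))):
    m=mask(t,lo,hi,box); ys,xs=np.nonzero(m); r=cv2.minAreaRect(np.c_[xs,ys].astype(np.float32)); print(nm,len(xs),r)
    B=cv2.boxPoints(r); print(np.array([onz(t,*p,0.06) for p in B]).round(4).tolist(), onz(t,*r[0],0.06))
m=mask(t,(0,60,10),(20,255,95),(190,185,290,235)); r=cv2.minAreaRect(big(m)); print('bar',r)
B=np.array([onz(t,*p,0.172) for p in cv2.boxPoints(r)]); print(B.round(4).tolist(),B.mean(0))
m=mask(s,(0,60,10),(20,255,95),(315,240,380,300)); r=cv2.minAreaRect(big(m)); print('bar scene',r, 'check', proj(s,[*B.mean(0)[:2],.161]))
a=cv2.resize(s['color'][230:350,290:400],None,fx=4,fy=4,interpolation=2)
b=cv2.resize(t['color'][140:260,190:300],None,fx=3.5,fy=3.5,interpolation=2)
im=np.zeros((480,830,3),np.uint8); im[:480,:440]=a; im[:420,440:825]=b
cv2.imwrite('pics/crop1.png',cv2.cvtColor(im[:,:800],cv2.COLOR_RGB2BGR))
E
python3 m.py
```

```text
tray ((488.0, 212.49998474121094), (59.99999237060547, 58.99999237060547), 0.0)
[[ 0.4   -0.263  0.04 ]
 [ 0.572 -0.264  0.04 ]
 [ 0.577 -0.438  0.04 ]
 [ 0.405 -0.435  0.04 ]] [ 0.4884 -0.3501  0.04  ] 0.17150060453617547 0.17387638365971078
orange 86 ((398.7477111816406, 190.67433166503906), (20.21013641357422, 4.693349361419678), 16.699241638183594)
[[0.5412, -0.0609, 0.06], [0.5543, -0.0646, 0.06], [0.539, -0.1197, 0.06], [0.5259, -0.116, 0.06]] [ 0.54008093 -0.09029729  0.06      ]
blue 88 ((326.913818359375, 162.9655303955078), (20.6121826171875, 4.828078746795654), 21.801406860351562)
[[0.6187, 0.1454, 0.06], [0.632, 0.1407, 0.06], [0.6111, 0.0855, 0.06], [0.5979, 0.0904, 0.06]] [0.61490706 0.1154907  0.06      ]
bar ((234.68487548828125, 213.25836181640625), (59.65462112426758, 23.631521224975586), 7.943471908569336)
[[0.4213, 0.4338, 0.172], [0.4834, 0.4285, 0.172], [0.4657, 0.2735, 0.172], [0.4038, 0.2796, 0.172]] [0.44352728 0.3538251  0.172     ]
bar scene ((347.5, 274.0), (58.68986129760742, 13.435027122497559), 45.0) check [350.297934   269.90399209]
```

View pics/crop1.png

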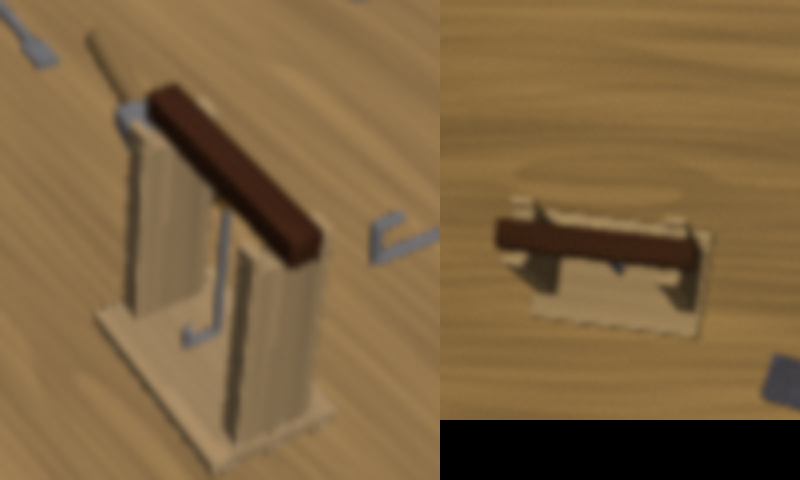

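The crop confirms the choice. The bar sits on two posts and measures 150 mm (58 px at its depth). The steel rod hangs between the posts, and its tip at scene (336,314) points to world +x. Next I turn the tool so the fingers close along the hook's x, move over the bar and look with the wrist camera.

```bash
python3 -m crank '[[0,0,0,0.12],[0,0,0,0.24],[0,0,0,0.36],[0,0,0,0.48],[0,0,0,0.59]]' 1 >/dev/null
python3 -m crank '[[0,0,0,0.12],[0,0,0,0.24],[0,0,0,0.36],[0,0,0,0.48],[0,0,0,0.63]]' >/dev/null
python3 -m crank '[[-0.06,0.067,0,0],[-0.12,0.134,0,0],[-0.18,0.201,0,0],[-0.257,0.288,0,0],[-0.257,0.288,0,0]]'>/dev/null
python3 -m crank '[[-0.06,0.067,0,0],[-0.12,0.134,0,0],[-0.18,0.201,0,0],[-0.257,0.288,0,0],[-0.257,0.288,0,0]]'
python3 -m crank '[[0,0,0,0],[0,0,0,0]]'>/dev/null
python3 - <<'E'
from h import *
w=cam('wrist'); save(w,'w1.png'); o=readout.get_obs(); print(o['clock'],o['position'],R.from_quat(o['ee_rot']).as_matrix().round(3),(-w['R'].T@w['t']).round(3))
t=cam('top'); save(t,'t1.png')
E
```

```text
clock: 1.92
position: [0.4572, 0.3559, 0.2486]
ee_rot: [0.729, 0.685, 0.0, 0.002]
ft_force: [0.3, -1.4, -0.0]
grip_width: 1.001
grasp_force: 0.0
2.1333 [0.45065052 0.36374885 0.248178  ] [[ 0.052  0.999 -0.001]
 [ 0.999 -0.052  0.   ]
 [ 0.    -0.001 -1.   ]] [0.455 0.429 0.373]
```

View pics/w1.png

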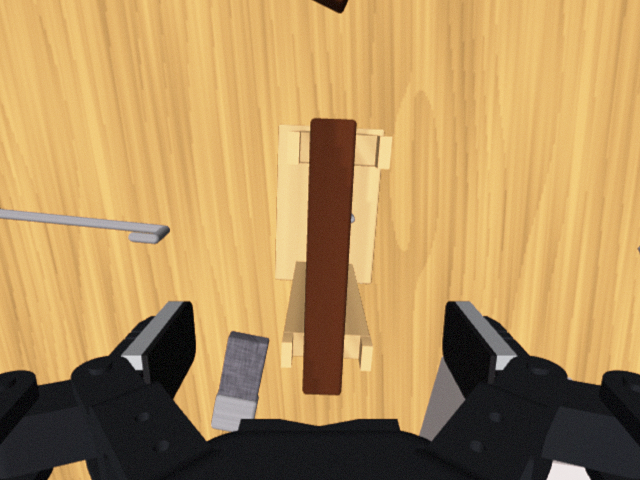

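The bar runs from (333,119) to (322,393). The hook tip peeks out on its right at (352,218), which is world +x.

```bash
cat > bar.py <<'E'
from h import *
import sys
w=cam('wrist'); zt=float(sys.argv[1]) if len(sys.argv)>1 else .172
h=cv2.cvtColor(w['color'],cv2.COLOR_RGB2HSV); m=cv2.inRange(h,(0,120,15),(14,255,130)); m[:,:240]=0;m[:,420:]=0;m[:60]=0;m[415:]=0
c=max(cv2.findContours(m,0,1)[0],key=cv2.contourArea); q=cv2.approxPolyDP(c,8,True).reshape(-1,2); print(q.tolist())
P=np.array([onz(w,*p,zt) for p in q]);r=cv2.minAreaRect((P[:,:2]*1000).astype(np.float32));print(r)
a=q[np.argsort(q[:,1])]; A=onz(w,*a[:2].mean(0),zt);B=onz(w,*a[-2:].mean(0),zt); print('c',(A+B)/2,'len',np.linalg.norm(A-B),'y-axis ang',np.degrees(np.arctan2(*(A-B)[[1,0]])))
print('tip end',onz(w,352,218,.161-.113))
E
python3 bar.py; python3 - <<'E'
from h import *
o=readout.get_obs(); print(o['clock'],o['position'],np.degrees(np.arctan2(*R.from_quat(o['ee_rot']).as_matrix()[[1,0],0])))
E
```

```text
[[317, 121], [304, 392], [340, 396], [358, 125]]
((455.6129150390625, 359.3410949707031), (146.9357452392578, 20.19614601135254), 84.21674346923828)
c [0.45537512 0.35954981 0.172     ] len 0.14574986156344985 y-axis ang 84.407627396216
tip end [0.47682948 0.35934508 0.048     ]
2.2333 [0.45031709 0.36417417 0.24819998] 87.11156674924295
```

```bash
python3 -m crank '[[-0.011,0.0135,0,0.047],[-0.011,0.0135,0.05,0.047],[-0.011,0.0135,0.1,0.047],[-0.011,0.0135,0.16,0.047],[-0.011,0.0135,0.225,0.047]]' >/dev/null
python3 -m crank '[[0,0,0,0],[0,0,0,0],[0,0,0,0]]'
python3 -m crank '[[0,0,0,0],[0,0,0,0],[0,0,0,0],[0,0,0,0],[0,0,0,0]]' -1 80
python3 -m crank '[[0,0,0,0],[0,0,0,0],[0,0,0,0],[0,0,0,0],[0,0,0,0]]'
```

```text
clock: 2.9
position: [0.4568, 0.3591, 0.1598]
ee_rot: [0.742, 0.67, 0.001, -0.0]
ft_force: [-0.2, 0.8, 0.3]
grip_width: 1.001
grasp_force: 0.0
clock: 3.32
position: [0.4568, 0.3582, 0.1587]
ee_rot: [0.742, 0.67, 0.0, -0.0]
ft_force: [0.4, -0.1, 0.3]
grip_width: 0.3
grasp_force: 0.0
clock: 3.73
position: [0.4569, 0.3583, 0.1588]
ee_rot: [0.742, 0.67, 0.0, -0.0]
ft_force: [-0.1, -0.7, 6.1]
grip_width: 0.246
grasp_force: 79.0
```

```bash
python3 -m crank '[[0,0,-0.05,0],[0,0,-0.12,0],[0,0,-0.2,0],[0,0,-0.28,0],[0,0,-0.36,0]]' >/dev/null
python3 -m crank '[[0,0,-0.06,0],[0,0,-0.09,0],[0,0,-0.09,0],[0,0,-0.09,0]]'
python3 -m crank '[[-0.04,0.004,0,0],[-0.1,0.01,0,0],[-0.18,0.02,0,0],[-0.27,0.03,0,0],[-0.36,0.04,0,0]]' >/dev/null
python3 -m crank '[[-0.09,0.01,0,0],[-0.18,0.02,0,0],[-0.27,0.03,0,0],[-0.36,0.04,0,0],[-0.44,0.05,0,0]]' >/dev/null
python3 -m crank '[[-0.08,0.01,0,0],[-0.16,0.015,0,0],[-0.22,0.02,0,0],[-0.27,0.025,0,0],[-0.315,0.03,0,0]]' >/dev/null
python3 -m crank '[[0,0,0,0],[0,0,0,0],[0,0,0,0]]'
python3 - <<'E'
from h import *
w=cam('wrist'); save(w,'w2.png'); o=readout.get_obs(); print(o['clock'],o['position'],np.degrees(np.arctan2(*R.from_quat(o['ee_rot']).as_matrix()[[1,0],0])))
E
```

```text
clock: 4.48
position: [0.4565, 0.358, 0.3371]
ee_rot: [0.742, 0.67, -0.001, -0.0]
ft_force: [-0.3, -0.9, -2.1]
grip_width: 0.244
grasp_force: 78.2
clock: 5.98
position: [0.4586, -0.0895, 0.3369]
ee_rot: [0.742, 0.67, -0.001, -0.001]
ft_force: [-0.0, 0.1, -1.1]
grip_width: 0.244
grasp_force: 78.3
6.0333 [ 0.45872614 -0.08930053  0.3372162 ] 84.24288590525713
```

View pics/w2.png

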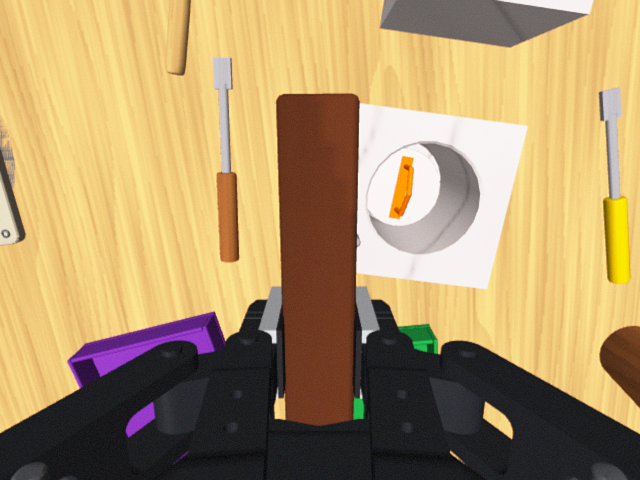

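The wrist view shows the bore mouth centred near (424,198), with the orange strip running from (407,157) to (395,218). The hook's bar is at (318,255), and its tip shows at (357,240).

```bash
python3 - <<'E'
from h import *
w=cam('wrist'); h=cv2.cvtColor(w['color'],cv2.COLOR_RGB2HSV)
m=cv2.inRange(h,(5,150,120),(20,255,255)); z=np.zeros_like(m); z[140:235,370:440]=m[140:235,370:440]
ys,xs=np.nonzero(z); r=cv2.minAreaRect(np.c_[xs,ys].astype(np.float32)); print(r)
A,B=onz(w,407.5,157,.043),onz(w,395,218,.043)
print('strip',A,B,(A+B)/2,np.linalg.norm(A-B),np.degrees(np.arctan2(*(A-B)[[1,0]])))
print('mouth ends',[onz(w,*p,.13).round(4).tolist() for p in((367,190),(479,199),(428,141),(419,254))])
for k in[(407,164),(398,213)]: print('foot',onz(w,*k,.043))
print('core top edges', onz(w,367,190,.042),onz(w,405,147,.042))
o=readout.get_obs(); T=np.array(o['position']); Rm=R.from_quat(o['ee_rot']).as_matrix()
print('hook origin est', T, 'tip', onz(w,357,240,T[2]+.002-.113), T+Rm[:,1]*.022)
E
python3 bar.py .350|head -3
```

```text
((403.26470947265625, 188.05880737304688), (16.37824821472168, 62.69289779663086), 12.52880859375)
strip [ 0.55003911 -0.06007327  0.043     ] [ 0.53446584 -0.12077089  0.043     ] [ 0.54225247 -0.09042208  0.043     ] 0.0626636025805553 75.60994648708086
mouth ends [[0.4989, -0.0753, 0.13], [0.5884, -0.0916, 0.13], [0.5489, -0.0417, 0.13], [0.5385, -0.1333, 0.13]]
foot [ 0.54924007 -0.06689781  0.043     ]
foot [ 0.53781182 -0.11581949  0.043     ]
core top edges [ 0.50780252 -0.08908051  0.042     ] [ 0.54820713 -0.05017394  0.042     ]
hook origin est [ 0.45883164 -0.08927673  0.33748083] tip [ 0.48119043 -0.08900536  0.22648083] [ 0.48072124 -0.09147771  0.33745229]
[[284, 94], [276, 102], [286, 414], [351, 414], [358, 100]]
((460.9720458984375, -62.503414154052734), (95.64289855957031, 21.05394172668457), 84.36798095703125)
c [ 0.46158179 -0.06292895  0.35      ] len 0.09489553275366341 y-axis ang 83.90357197581864
```

```bash
python3 -m crank '[[0.01,0.03,0,0.05],[0.02,0.07,0,0.1],[0.031,0.128,0,0.143],[0.031,0.128,0,0.143],[0.031,0.128,0,0.143]]' >/dev/null
python3 -m crank '[[0,0,0.03,0],[0,0,0.07,0],[0,0,0.11,0],[0,0,0.13,0],[0,0,0.13,0]]'
python3 - <<'E'
from h import *
w=cam('wrist'); save(w,'w3.png'); o=readout.get_obs(); print(o['clock'],o['position'],np.degrees(np.arctan2(*R.from_quat(o['ee_rot']).as_matrix()[[1,0],0])))
t=np.array([.511,-.082,.179]); print(toolmove(t,o), t-o['position'])
E
```

```text
clock: 6.97
position: [0.5097, -0.0832, 0.2844]
ee_rot: [0.79, 0.613, -0.001, -0.001]
ft_force: [-0.1, -0.2, -0.7]
grip_width: 0.249
grasp_force: 78.6
7.0167 [ 0.51036488 -0.08329685  0.28570684] 75.58419725639865
[0.00348013 0.00106828 0.26676669] [ 0.00063512  0.00129685 -0.10670684]
```

```bash
python3 -m crank '[[0.003,0,0.04,0],[0.003,0,0.08,0],[0.003,0,0.12,0],[0.003,0,0.16,0],[0.003,0,0.19,0]]'
python3 -m crank '[[0,0,0.02,0],[0,0,0.04,0],[0,0,0.06,0],[0,0,0.077,0],[0,0,0.077,0]]'
python3 -m crank '[[0,0,0,0],[0,0,0,0]]'
python3 - <<'E'
from h import *
w=cam('wrist'); t=cam('top'); s=cam('scene')
im=np.zeros((480,800,3),np.uint8); im[:480,:480]=w['color'][:, 80:560]; im[:320,480:]=cv2.resize(t['color'][150:230,360:440],(320,320),interpolation=2)
cv2.imwrite('pics/w4.png',cv2.cvtColor(im,cv2.COLOR_RGB2BGR))
E
```

```text
clock: 7.43
position: [0.5115, -0.0821, 0.21]
ee_rot: [0.79, 0.613, 0.0, 0.0]
ft_force: [-0.1, 0.4, -1.2]
grip_width: 0.249
grasp_force: 78.6
clock: 7.85
position: [0.511, -0.0821, 0.1784]
ee_rot: [0.79, 0.613, -0.001, -0.0]
ft_force: [-0.2, 0.4, -0.5]
grip_width: 0.243
grasp_force: 78.6
clock: 8.02
position: [0.5118, -0.0822, 0.1799]
ee_rot: [0.79, 0.613, 0.0, 0.0]
ft_force: [0.2, 0.7, -1.6]
grip_width: 0.241
grasp_force: 78.6
```

View pics/w4.png

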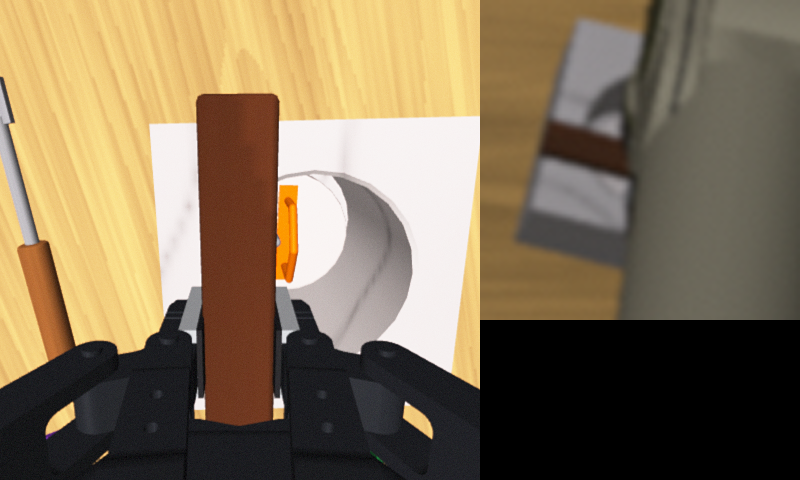

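The hook tip, a grey speck at (278,240), is just left of the loop and midway along it (the loop spans rows 190–280). I advance 21 mm along tool y and start lifting slowly.

```bash
python3 -m crank '[[0,0.015,0,0],[0,0.03,0,0],[0,0.045,0,0],[0,0.053,0,0],[0,0.053,0,0]]'
python3 -m crank '[[0,0,-0.01,0],[0,0,-0.02,0],[0,0,-0.03,0],[0,0,-0.04,0],[0,0,-0.05,0]]'
python3 -m crank '[[0,0,-0.015,0],[0,0,-0.03,0],[0,0,-0.045,0],[0,0,-0.055,0],[0,0,-0.055,0]]'
python3 -c "
from h import *
w=cam('wrist');save(w,'w5.png')"
```

```text
clock: 8.58
position: [0.5328, -0.0878, 0.1794]
ee_rot: [0.79, 0.613, -0.0, 0.0]
ft_force: [-0.5, 0.2, -0.8]
grip_width: 0.242
grasp_force: 78.6
clock: 9.0
position: [0.532, -0.0874, 0.2002]
ee_rot: [0.79, 0.613, 0.0, 0.0]
ft_force: [0.5, 0.0, -1.2]
grip_width: 0.243
grasp_force: 78.6
clock: 9.42
position: [0.5323, -0.0875, 0.2224]
ee_rot: [0.79, 0.613, 0.0, 0.0]
ft_force: [0.7, -0.7, -5.5]
grip_width: 0.247
grasp_force: 79.0
```

Force −5.5 N (−1.2 before): the core hangs on the hook. Now lift it out.

```bash
python3 -m crank '[[0,0,-0.025,0],[0,0,-0.06,0],[0,0,-0.095,0],[0,0,-0.13,0],[0,0,-0.165,0]]'
python3 -m crank '[[0,0,-0.035,0],[0,0,-0.07,0],[0,0,-0.105,0],[0,0,-0.14,0],[0,0,-0.17,0]]'
python3 -m crank '[[0,0,-0.02,0],[0,0,-0.03,0],[0,0,-0.03,0],[0,0,-0.03,0],[0,0,-0.03,0]]'
python3 - <<'E'
from h import *
w=cam('wrist');s=cam('scene'); im=np.zeros((480,800,3),np.uint8); im[:360,:480]=cv2.resize(w['color'],(480,360)); im[:320,480:]=cv2.resize(s['color'][150:310,150:310],(320,320),interpolation=2)
cv2.imwrite('pics/w6.png',cv2.cvtColor(im,cv2.COLOR_RGB2BGR))
o=readout.get_obs(); T=np.array(o['position']);print(T); c=np.array([.4884,-.3501]); e=np.array([.9686,-.2487]); t=np.r_[c-e*.011+0*c,T[2]]; print(t,toolmove(t,o))
E
```

```text
clock: 9.88
position: [0.5318, -0.0876, 0.2885]
ee_rot: [0.79, 0.613, -0.0, -0.0]
ft_force: [-0.1, -0.2, -6.7]
grip_width: 0.248
grasp_force: 79.0
clock: 10.3
position: [0.5319, -0.0876, 0.3568]
ee_rot: [0.79, 0.613, 0.0, 0.0]
ft_force: [0.3, -0.9, -5.7]
grip_width: 0.243
grasp_force: 79.0
clock: 10.72
position: [0.5317, -0.0874, 0.3667]
ee_rot: [0.79, 0.613, -0.001, -0.0]
ft_force: [0.0, -0.6, -6.0]
grip_width: 0.246
grasp_force: 79.1
[ 0.53176567 -0.0874272   0.36682171]
[ 0.4777454  -0.3473643   0.36682171] [-6.62998260e-01  3.11059196e-02  1.56582762e-04]
```

View pics/w6.png

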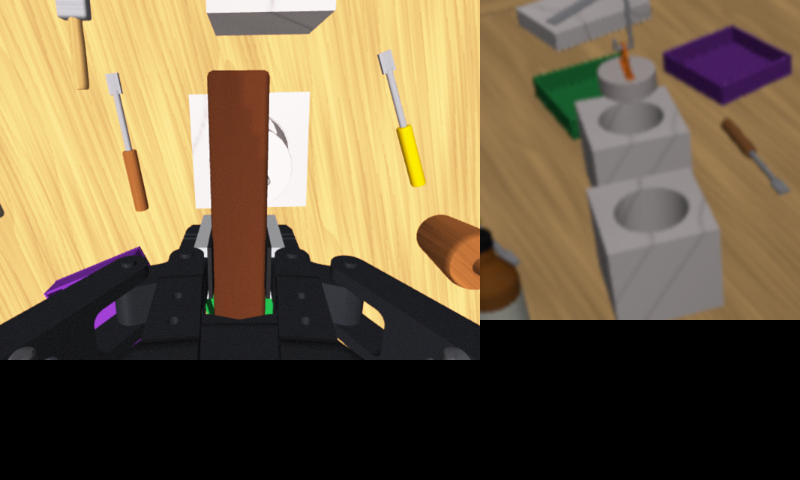

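The core hangs level above its block, clear of the mouth. I carry it gently to the tray.

```bash
python3 -m crank '[[-0.005,0,0,0],[-0.015,0.001,0,0],[-0.03,0.002,0,0],[-0.05,0.003,0,0],[-0.075,0.004,0,0]]'>/dev/null
python3 -m crank '[[-0.028,0.001,0,0],[-0.058,0.002,0,0],[-0.09,0.004,0,0],[-0.122,0.006,0,0],[-0.154,0.008,0,0]]'>/dev/null
python3 -m crank '[[-0.032,0.001,0,0],[-0.064,0.003,0,0],[-0.096,0.005,0,0],[-0.128,0.006,0,0],[-0.16,0.008,0,0]]'>/dev/null
python3 -m crank '[[-0.032,0.001,0,0],[-0.064,0.003,0,0],[-0.096,0.005,0,0],[-0.128,0.006,0,0],[-0.158,0.007,0,0]]'>/dev/null
python3 -m crank '[[-0.03,0.001,0,0],[-0.056,0.002,0,0],[-0.08,0.003,0,0],[-0.1,0.004,0,0],[-0.113,0.004,0,0]]'>/dev/null
python3 -m crank '[[-0.003,0,0,0],[-0.003,0,0,0],[-0.003,0,0,0],[-0.003,0,0,0],[-0.003,0,0,0]]'>/dev/null
python3 -m crank '[[0,0,0,0],[0,0,0,0],[0,0,0,0],[0,0,0,0],[0,0,0,0]]'
python3 - <<'E'
from h import *
t=cam('top');s=cam('scene'); im=np.zeros((400,800,3),np.uint8); im[:400,:400]=cv2.resize(t['color'][150:270,430:550],(400,400)); im[:400,400:]=cv2.resize(s['color'][120:240,150:270],(400,400),interpolation=2)
cv2.imwrite('pics/w7.png',cv2.cvtColor(im,cv2.COLOR_RGB2BGR))
E
```

```text
clock: 13.73
position: [0.4779, -0.3474, 0.3675]
ee_rot: [0.79, 0.613, 0.0, -0.0]
ft_force: [-0.3, 0.5, -7.1]
grip_width: 0.245
grasp_force: 79.1
```

View pics/w7.png

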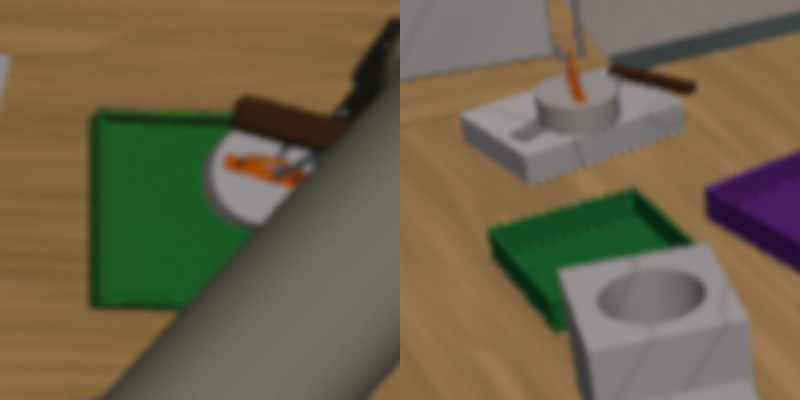

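The core hangs over the tray as planned: top pixel ≈(509,201) agrees with the tray centre at that height. I lower it.

```bash
python3 -m crank '[[0,0,0.01,0],[0,0,0.03,0],[0,0,0.06,0],[0,0,0.09,0],[0,0,0.12,0]]'>/dev/null
python3 -m crank '[[0,0,0.03,0],[0,0,0.06,0],[0,0,0.09,0],[0,0,0.12,0],[0,0,0.15,0]]'>/dev/null
python3 -m crank '[[0,0,0.025,0],[0,0,0.045,0],[0,0,0.06,0],[0,0,0.075,0],[0,0,0.085,0]]'
python3 -m crank '[[0,0,0.01,0],[0,0,0.02,0],[0,0,0.03,0],[0,0,0.04,0],[0,0,0.05,0]]'
python3 -m crank '[[0,0,0.01,0],[0,0,0.02,0],[0,0,0.03,0],[0,0,0.04,0],[0,0,0.05,0]]'
python3 -m crank '[[0,0,0.01,0],[0,0,0.02,0],[0,0,0.028,0],[0,0,0.028,0],[0,0,0.028,0]]'
```

```text
clock: 15.08
position: [0.478, -0.3474, 0.2249]
ee_rot: [0.79, 0.613, 0.0, -0.0]
ft_force: [-0.5, 0.7, -5.3]
grip_width: 0.244
grasp_force: 79.1
clock: 15.5
position: [0.478, -0.3474, 0.2052]
ee_rot: [0.79, 0.613, 0.0, 0.0]
ft_force: [-0.2, 0.5, -5.4]
grip_width: 0.247
grasp_force: 79.1
clock: 15.92
position: [0.4783, -0.3477, 0.1857]
ee_rot: [0.79, 0.613, 0.0, 0.001]
ft_force: [-0.2, -0.1, -1.3]
grip_width: 0.242
grasp_force: 79.6
clock: 16.33
position: [0.4779, -0.3474, 0.1742]
ee_rot: [0.79, 0.613, -0.0, -0.0]
ft_force: [-0.4, 0.9, -1.6]
grip_width: 0.244
grasp_force: 79.6
```

The load is off, so the core stands on the floor. I back the hook out, then rise.

```bash
python3 -m crank '[[0,0,0.005,0],[0,-0.01,0.005,0],[0,-0.025,0.005,0],[0,-0.04,0.005,0],[0,-0.055,0.005,0]]'
python3 -m crank '[[0,-0.01,0,0],[0,-0.02,0,0],[0,-0.025,0,0],[0,-0.025,0,0],[0,-0.025,0,0]]'
python3 - <<'E'
from h import *
w=cam('wrist');s=cam('scene'); im=np.zeros((480,800,3),np.uint8); im[:480,:480]=w['color'][:,80:560]; im[:320,480:]=cv2.resize(s['color'][140:240,150:250],(320,320),interpolation=2)
cv2.imwrite('pics/w8.png',cv2.cvtColor(im,cv2.COLOR_RGB2BGR))
E
```

```text
clock: 16.75
position: [0.4558, -0.3419, 0.1723]
ee_rot: [0.79, 0.613, 0.0, -0.0]
ft_force: [0.2, 0.1, -1.1]
grip_width: 0.24
grasp_force: 79.6
clock: 17.17
position: [0.4471, -0.3393, 0.1723]
ee_rot: [0.79, 0.613, 0.0, 0.0]
ft_force: [0.1, 0.1, -1.0]
grip_width: 0.245
grasp_force: 79.6
```

View pics/w8.png

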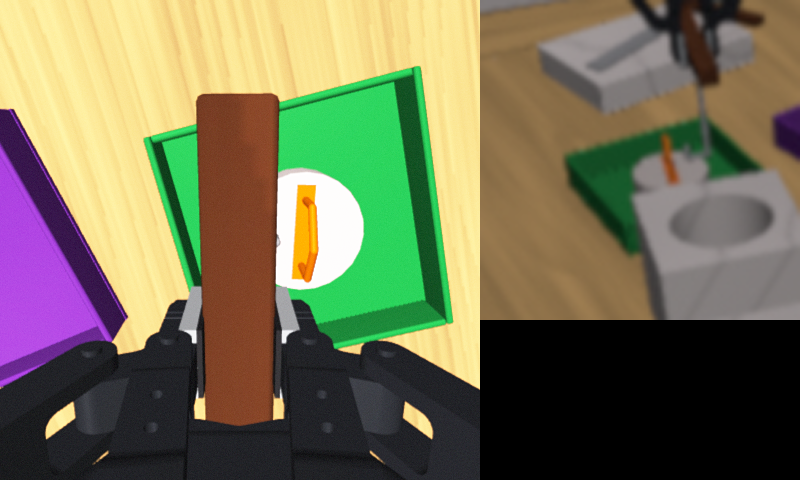

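The hook is clear: its tip at (278,240) is left of the loop at (310,240), and the core stands near the tray's middle. I rise and return to the rest.

```bash
python3 -m crank '[[0,0,-0.03,0],[0,0,-0.08,0],[0,0,-0.15,0],[0,0,-0.22,0],[0,0,-0.29,0]]'>/dev/null
python3 -m crank '[[0,0,-0.07,-0.05],[0,0,-0.12,-0.1],[0,0,-0.15,-0.145],[0,0,-0.15,-0.145],[0,0,-0.15,-0.145]]'
python3 - <<'E'
from h import *
o=readout.get_obs(); print(o['position'],np.degrees(np.arctan2(*R.from_quat(o['ee_rot']).as_matrix()[[1,0],0])),toolmove([.4569,.3583,.335],o))
E
```

```text
clock: 18.1
position: [0.447, -0.3397, 0.3488]
ee_rot: [0.742, 0.67, 0.0, 0.0]
ft_force: [0.5, -0.0, -1.8]
grip_width: 0.244
grasp_force: 79.7
[ 0.44695096 -0.33972507  0.34877979] 84.17072205727084 [ 1.73857618 -0.15252819  0.03372135]
```

```bash
python3 -m crank '[[0.03,-0.003,0,0],[0.09,-0.008,0,0],[0.17,-0.015,0,0],[0.26,-0.023,0,0],[0.35,-0.031,0,0]]'>/dev/null
python3 -m crank '[[0.09,-0.008,0,0],[0.18,-0.016,0,0],[0.27,-0.024,0,0],[0.36,-0.032,0,0],[0.45,-0.039,0,0]]'>/dev/null
python3 -m crank '[[0.09,-0.008,0,0],[0.18,-0.016,0,0],[0.27,-0.024,0,0],[0.36,-0.032,0,0],[0.45,-0.039,0,0]]'>/dev/null
python3 -m crank '[[0.09,-0.008,0,0],[0.18,-0.016,0,0],[0.27,-0.024,0,0],[0.34,-0.03,0,0],[0.4,-0.035,0,0]]'>/dev/null
python3 -m crank '[[0.05,-0.005,0,0],[0.08,-0.008,0,0],[0.088,-0.008,0,0],[0.088,-0.008,0,0],[0.088,-0.008,0,0]]'>/dev/null
python3 -m crank '[[0,0,0,0],[0,0,0,0]]'
python3 - <<'E'
from h import *
o=readout.get_obs(); print(o['position'],np.degrees(np.arctan2(*R.from_quat(o['ee_rot']).as_matrix()[[1,0],0])),toolmove([.4569,.3583,.1595],o))
E
```

```text
clock: 20.35
position: [0.4563, 0.3571, 0.3487]
ee_rot: [0.742, 0.67, 0.0, 0.0]
ft_force: [-0.4, 0.3, -0.4]
grip_width: 0.241
grasp_force: 79.7
[0.45628459 0.35710951 0.34869659] 84.15985291059305 [0.00293149 0.00102064 0.47299317]
```

```bash
python3 -m crank '[[0.003,0.001,0.03,0],[0.003,0.001,0.08,0],[0.003,0.001,0.15,0],[0.003,0.001,0.21,0],[0.003,0.001,0.26,0]]'>/dev/null
python3 -m crank '[[0,0,0.04,0],[0,0,0.08,0],[0,0,0.11,0],[0,0,0.13,0],[0,0,0.15,0]]'
python3 -m crank '[[0,0,0.015,0],[0,0,0.03,0],[0,0,0.045,0],[0,0,0.055,0],[0,0,0.062,0]]'
python3 -m crank '[[0,0,0,0],[0,0,0,0]]'
```

```text
clock: 21.18
position: [0.4563, 0.3593, 0.1836]
ee_rot: [0.742, 0.671, -0.0, -0.0]
ft_force: [-0.9, -0.6, -0.5]
grip_width: 0.24
grasp_force: 79.7
clock: 21.6
position: [0.4563, 0.3595, 0.1591]
ee_rot: [0.742, 0.671, -0.0, -0.0]
ft_force: [0.4, -0.1, -0.9]
grip_width: 0.25
grasp_force: 79.7
clock: 21.77
position: [0.4564, 0.3596, 0.1597]
ee_rot: [0.742, 0.671, 0.0, -0.0]
ft_force: [0.3, 0.1, -1.8]
grip_width: 0.244
grasp_force: 80.1
```

```bash
python3 -m crank '[[0,0,0.002,0],[0,0,0.002,0],[0,0,0.002,0]]'
python3 -m crank '[[0,0,0,0],[0,0,0,0],[0,0,0,0],[0,0,0,0],[0,0,0,0]]' 1
python3 -m crank '[[0,0,0,0],[0,0,0,0],[0,0,0,0],[0,0,0,0],[0,0,0,0]]'
python3 -m crank '[[0,0,-0.03,0],[0,0,-0.08,0],[0,0,-0.14,0],[0,0,-0.2,0],[0,0,-0.223,0]]'>/dev/null
python3 -m crank '[[0,0,0,0],[0,0,0,0],[0,0,0,0],[0,0,0,0],[0,0,0,0]]'
python3 bar.py; python3 - <<'E'
from h import *
w=cam('wrist');t=cam('top'); im=np.zeros((480,800,3),np.uint8); im[:360,:480]=cv2.resize(w['color'],(480,360)); im[:320,480:]=cv2.resize(t['color'][120:260,400:540],(320,320),interpolation=2)
cv2.imwrite('pics/w9.png',cv2.cvtColor(im,cv2.COLOR_RGB2BGR))
E
```

```text
clock: 22.02
position: [0.4564, 0.3596, 0.1589]
ee_rot: [0.742, 0.671, 0.0, -0.0]
ft_force: [0.1, 0.1, -0.9]
grip_width: 0.247
grasp_force: 80.1
clock: 22.43
position: [0.4563, 0.3596, 0.1588]
ee_rot: [0.742, 0.671, 0.0, -0.0]
ft_force: [0.0, 1.2, -0.3]
grip_width: 0.937
grasp_force: 0.0
clock: 22.85
position: [0.4563, 0.3596, 0.1587]
ee_rot: [0.742, 0.671, 0.0, -0.0]
ft_force: [0.7, -0.5, -0.2]
grip_width: 1.0
grasp_force: 0.0
clock: 23.68
position: [0.456, 0.3592, 0.2467]
ee_rot: [0.742, 0.671, -0.001, 0.0]
ft_force: [0.5, 0.3, -0.3]
grip_width: 1.003
grasp_force: 0.0
[[300, 108], [302, 386], [333, 388], [341, 111]]
((455.585205078125, 360.51214599609375), (147.12747192382812, 18.843482971191406), 83.38963317871094)
c [0.4560079  0.36045763 0.172     ] len 0.14613025255480322 y-axis ang 83.73041119368614
tip end [0.48187371 0.35314967 0.048     ]
```

View pics/w9.png

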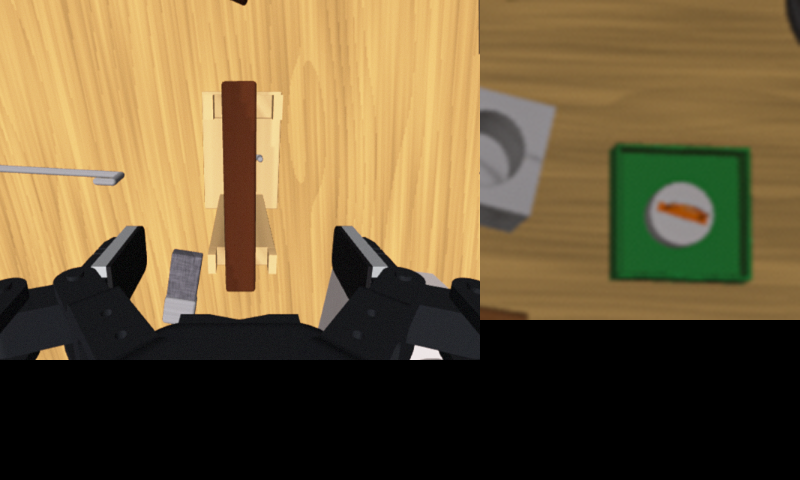

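The bar is back in its notch, within 1 mm of its start. The core stands upright in the middle of the green tray, and the gripper is clear.

```bash
python3 -c "
from workcell import manip; print(manip.hand_in())"
```

```text
the job is handed in; nothing more can be done
None
```

I drew out the orange-loop core and stood it upright in the middle of the green tray, hung the hook back within about 1 mm of its start, and handed the job in at about 24 s; the blue-loop core was never approached, and the hand-in call gave no verdict.

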